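# Tare the balance behind its draught shield

### The job

The empty weighing boat is on the pan of the balance and the glass lid of its draught shield has been left slid back. Push the lid fully shut by its grey finger bar, and only then reach a fingertip into the well of the sunken blue tare key, press the key right down, hold it in for about a second and let it come back up. Do not press the orange standby key, do not disturb the boat, and leave everything else on the bench where it stands.

Things in the scene. Friction and masses are not known exactly. Their poses are not given: they have to be found in the camera images.
- tare_balance: white and grey lab balance, fixed to the bench, 290 long (x) x 220 wide (y). Origin on the bench top; its -x side is the front (control deck), +x the rear, z up. Flat deck from x = -165 to -45, with a display in its middle and a key well at each side, at x = -115, y = 78 and -78; which key is in which well varies. Behind it, x = -45 to 125, stands the glass draught shield with the pan inside
- balance_deck (a point): point midway between the two key wells, at deck height, 60 above the bench (x = -115, y = 0 of the balance; the display here stands 3 higher). Each well has a mouth 32 (x) by 44 (y), straight walls, is 21 deep, and has a rounded bezel standing 2 above the deck. The shield's walls end 118 above the bench, its two guide rails (y = 110 and -110) 126
- shield_lid (a joint): how far the shield's glass lid is slid back towards the rear of the balance (+x of the balance), m; 0 = fully shut against its stop, at most 0.11. Stays where it is left; about 2 N moves it
- lid_push_face (a point): middle of the upright rear face (looking to the balance's +x) of the lid's grey finger bar; push it to the balance's front to shut the lid. Moves with the lid; 133.5 above the bench, 8 in front of the balance's origin when shut. The bar is 130 long (y), 14 thick, top 10 above this point, front side sloped. The lid's bare flat glass lies 11.5 below this point and reaches 130 behind it
- tare_key (a joint): travel of the blue tare key, m: 0 = up, 0.004 = right down on its stop. Spring return; about 2 N starts it and 5 N holds it right down
- tare_key_top (a point): centre of the top of the blue tare key, a 19 (x) x 29 (y) cap in the middle of its well, 14 below the deck when up (46 above the bench), 18 below when down; axes as the balance
- standby_key (a joint): travel of the orange standby key, m: as the tare key; not to be pressed
- standby_key_top (a point): centre of the top of the orange standby key, in the other well, same size
- weighing_boat: white square weighing boat, 48 x 48, 11 high, loose on the balance's pan; origin at the centre of its underside
- label_tape: roll of blue label tape, 55 across, 19 high, lying on the green notebook; stands by, to be left alone; origin at the centre of its underside
- wash_bottle: white squeeze bottle with a red cap, 67 across, 214 high; stands by, to be left alone; origin at the centre of its underside
- waste_bottle: white plastic wide-neck bottle, 104 across, 170 high; stands by, to be left alone; origin at the centre of its underside
- tall_flask: stoppered volumetric flask, 77 across, 202 high; stands by, to be left alone; origin at the centre of its underside
- dropper_a: amber dropper bottle with a red bulb, 38 across, 107 high; stands by, to be left alone; origin at the centre of its underside
- dropper_b: amber dropper bottle with a red bulb, 38 across, 107 high; stands by, to be left alone; origin at the centre of its underside
- timer: small white bench timer, 60 x 62, 20 high; stands by, to be left alone; origin at the centre of its underside

How it is judged:
On the way, in this order (a step that is already met when the one before it is completed fails the run):
1. the lid of the draught shield is fully shut (within 3 mm) (value of joint shield_lid below 0.003 m), for 0.2 s.
2. the tare key is held right down (at least 3.2 of 4 mm) for 0.6 s with the lid shut (value of joint tare_key above 0.0032 m and value of joint shield_lid below 0.004 m), for 0.6 s.
At the end, for the whole second after the job is handed in: The lid is within 4 mm of fully shut, both keys are up (within 1 mm), the weighing boat lies at rest on the pan within 8 mm of where it was (value of joint shield_lid below 0.004 m and value of joint each of tare_key, standby_key below 0.001 m and z of weighing_boat in the frame of tare_balance between 0.064 and 0.072 m and distance of weighing_boat from where it was at the start of the episode below 0.008 m and linear speed of weighing_boat below 0.02 m/s); the robot touches nothing.
It fails at once if the tare key is pressed (2 mm) while the lid is more than 6 mm open (value of joint tare_key above 0.002 m and value of joint shield_lid above 0.006 m).
It fails at once if the standby key is pressed (2 mm) (value of joint standby_key above 0.002 m).
It fails at once if the weighing boat is shifted or lifted by more than 8 mm, or touched by the fingers (distance of weighing_boat from where it was at the start of the episode above 0.008 m or contact force between the fingers and weighing_boat above 0.5 N).
It fails at once if another thing on the bench is shifted or lifted by more than 20 mm (distance of any of label_tape, wash_bottle, waste_bottle, tall_flask, dropper_a, dropper_b, timer from where it was at the start of the episode above 0.02 m).
It also fails if it takes over 40 s, if anything falls off the work surface, if the arm or the gripper's body presses on something with over 40 N, if the wrist force passes 120 N, or if a joint passes its speed limit or range.

### The arm

A 7-joint arm with a two-finger parallel gripper is mounted at the origin on the work surface; the furniture and walls round the work are solid. World frame = base frame: x ahead of the robot, y to its left, z up, the work surface at z = 0. Lengths are in m, angles in rad, forces in N, time in s.
With the tool pointing down it reaches from about 0.4 to 0.85 m from the base axis. Payload 4.4 kg.
Tool frame: the origin (TCP) lies where the fingers leave the gripper's body, on its centre line; the fingertips stand 97 mm ahead of it and the grasp point (between the pads) lies 78 mm ahead of it (ctrl.grasp_offset is the z of the grasp point in the tool frame, in m); z points along the fingers, y is the direction in which the jaws open and shut (so a half turn about z gives the same grasp; the last joint's range is limited). The gripper opens to 94 mm and grips with 3 to 60 N. Pads are 16 mm wide; open, the fingers measure 119 mm over their backs; the gripper's body (75 mm by 177 mm) begins 78 mm behind the grasp point.
Start: joints at [1.098, 0.628, 0.038, 1.517, -0.027, 0.996, -0.02], TCP at [0.257, -0.597, 0.303] pointing down, gripper open.
Joint ranges: [-3.06, 3.06], [-0.37, 2.12], [-1.25, 1.32], [0.18, 2.47], [-1.1, 4.24], [0.23, 1.98], [-2.94, 2.94]. Speed limits (rad/s): [2.57, 2.57, 3.14, 3.14, 3.14, 3.14, 3.14].

### API

Orientations are given as a unit quaternion [x, y, z, w].
In Python, from station import ctrl gives the robot as it stands. The module is installed in compiled form; this text tells all that it offers.
- The arm moves only by the tool move_arm, never from a script. Its argument "targets" is a list that holds one entry, the list of rows, each a list of 5 numbers: the shift along the tool's x, y, z in cm, then the turn about the tool's z in degrees, then the closure, from -1 (fully open) to 1 (shut). A call has 1 to 8 rows; each row shifts and turns the pose as measured when the row begins, along the tool's axes as they then stand; what a row does not reach is not made up. A row lasts 1/12 s, in which the tool goes at most 41.7 mm and 7.16 degrees, less where a joint would pass 70% of its speed; a pose out of reach is approached as far as the arm can. A call is refused whole if a number of a shift passes 4.17 or a number of a turn 7.16, either way. A call with a gripper value outside its range is refused whole. The fingers move at their own pace and stop on an object; the grip force is fixed at half the most. Time passes only in rows, so rows that do not move let the fingers close. It gives the time, the measured TCP pose, the force and the opening at its end, in the units of the state.
- ctrl.get_state(): the state, without advancing time (a new reading comes with each control period).
- ctrl.camera(name): name is "side" or "top"; returns a dict with "image" (480x640x3 uint8, red, green, blue), "intrinsics" (3x3 intrinsics, pixels), "camera_from_world" (4x4, takes a point from world to camera coordinates). Camera axes: x right, y up, looking along -z (the intrinsics and any distortion apply to the point x, -y, -z); pixel columns grow to the right and rows downward; lengths in m; the calibration is good to about 2 mm. A picture is of the moment at which its call begins. There is no depth.
- ctrl.sign_off(): hands the job in, once; it reports no verdict.
The state is a dict: "clock": time; "joint_pos": joint angles; "joint_velocities": joint speeds; "joint_efforts": joint torques, N m; "position": TCP position; "tool_rot": TCP orientation; "force": force on the tool from outside, world axes, zero at the start; "torque": the same for the moment, N m; "grip_width": finger opening in m.
Only numpy, scipy, OpenCV 4.12 (cv2) and the standard library are available. Lean on these libraries where they do the work, as an engineer would, in place of code of your own. Each camera call takes 0.05 s, during which the arm holds its last target.

## Working session

There is one attempt and no reset: what is moved stays moved. The work goes in short steps, Python scripts to look and compute and a tool call to move; the robot and the scene stay as the last step left them, time stands still between calls to the robot, and variables do not carry over. Pictures are saved under pics/ and viewed, and the job is handed in when it is done.

Besides the shell and the picture viewer there is one more tool, called as name([rows], argument=value, ...), one row to a line, values as JSON. move_arm: Moves the arm, as the interface text tells. Its arguments: {"type":"object","properties":{"targets":{"type":"array"}},"required":["targets"]}

```bash
mkdir -p pics; python3 - <<'E'
from station import ctrl
import cv2,numpy as np
for n in("side","top"):
    c=ctrl.camera(n);cv2.imwrite(f"pics/{n}0.png",c["image"][:,:,::-1]);np.savez(n+"0.npz",**c)
    print(n,c["intrinsics"],c["camera_from_world"],[k for k in c])
print(ctrl.get_state())
E
```

```text
side [[590.88893319   0.         321.23844615]
 [  0.         590.88893319 244.16302317]
 [  0.           0.           1.        ]] [[-0.42674542 -0.90425248  0.01469031  0.11482677]
 [ 0.68810824 -0.31411381  0.65409446 -0.45771871]
 [-0.5868521   0.28924034  0.75627021 -0.97430576]
 [ 0.          0.          0.          1.        ]] ['image', 'intrinsics', 'camera_from_world']
top [[468.95088895   0.         318.46060932]
 [  0.         468.95088895 238.06190112]
 [  0.           0.           1.        ]] [[ 3.51878064e-04 -9.99944854e-01  1.04959915e-02 -1.00147787e-01]
 [ 9.85425858e-01  2.13215286e-03  1.70092129e-01 -5.18107985e-01]
 [-1.70105128e-01  1.02831698e-02  9.85372266e-01 -1.04188911e+00]
 [ 0.00000000e+00  0.00000000e+00  0.00000000e+00  1.00000000e+00]] ['image', 'intrinsics', 'camera_from_world']
{'clock': 0.1, 'joint_pos': array([ 1.09819633,  0.62925049,  0.03842211,  1.51822934, -0.02696529,
        0.9963178 , -0.01998822]), 'joint_velocities': array([-0.00036297, -0.00197693, -0.00077119, -0.00214565,  0.00046342,
       -0.00100489,  0.00049672]), 'joint_efforts': array([ 2.07665165e-03, -5.50792766e+01,  1.14697147e+00, -1.87118787e+01,
       -5.22269926e-02,  1.91744731e-02,  5.41849352e-05]), 'position': array([ 0.25705304, -0.59655021,  0.30185995]), 'tool_rot': array([ 9.79380053e-01,  2.02024749e-01, -1.86046368e-04, -8.23042791e-04]), 'force': array([ 0.03127757, -0.14712931,  0.3737296 ]), 'torque': array([-0.01545545,  0.05886257,  0.05002736]), 'grip_width': 0.09392885787014013}
```

View pics/side0.png

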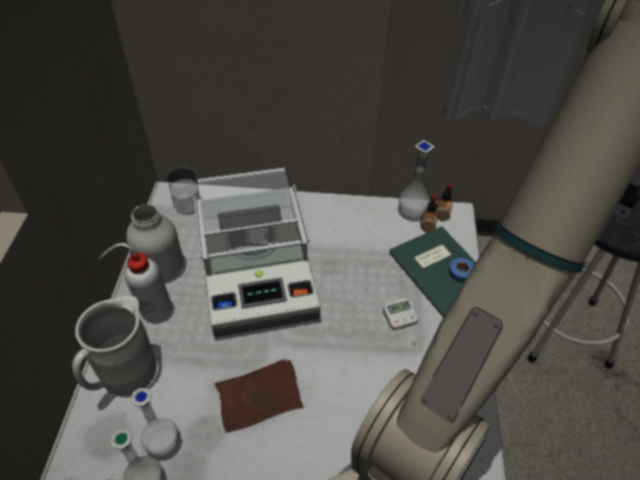

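View pics/top0.png

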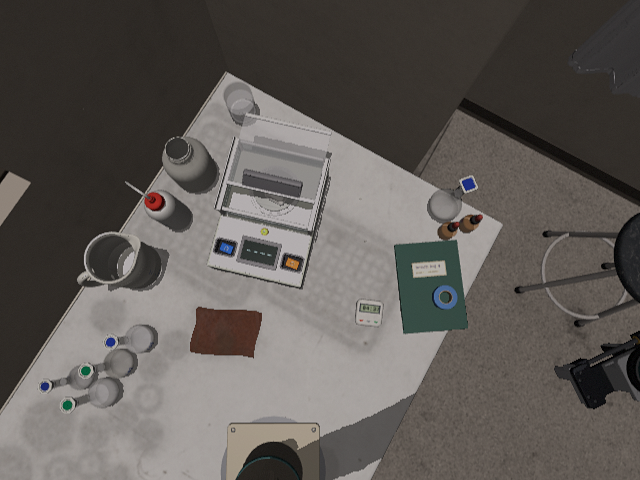

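```bash
python3 - <<'E'
import cv2
a=cv2.imread("pics/top0.png")[105:295,195:345];cv2.imwrite("pics/t1.png",cv2.resize(a,None,fx=3.15,fy=3.15,interpolation=cv2.INTER_CUBIC))
a=cv2.imread("pics/side0.png")[160:340,185:335];cv2.imwrite("pics/s1.png",cv2.resize(a,None,fx=3.3,fy=3.3,interpolation=cv2.INTER_CUBIC))
E
```

```text
(no output)
```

View pics/t1.png

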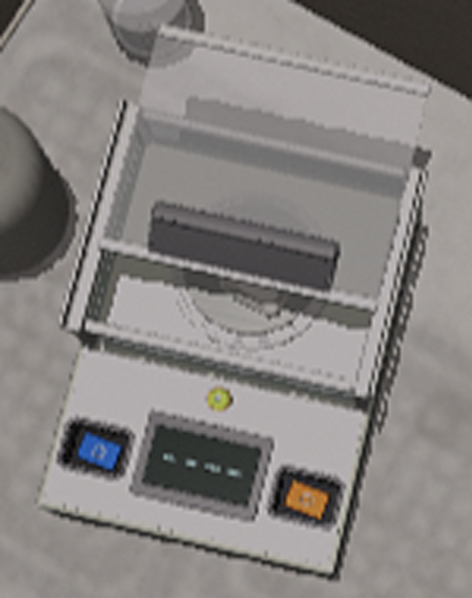

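View pics/s1.png

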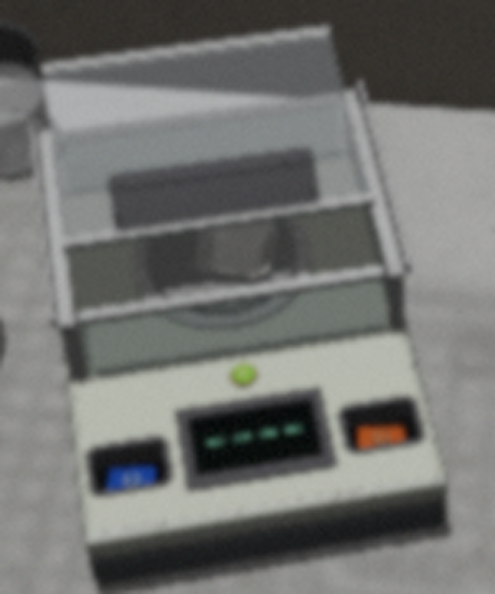

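```bash
cat > h.py <<'E'
import numpy as np,cv2
def load(n):
    return dict(np.load(n))
def ray(c,px,z):
    K=c["intrinsics"];T=c["camera_from_world"]
    d=np.linalg.inv(K)@np.array([px[0],px[1],1.]);d=np.array([d[0],-d[1],-d[2]])
    R=T[:3,:3];o=-R.T@T[:3,3];d=R.T@d
    return o+d*(z-o[2])/d[2]
def proj(c,p):
    q=c["camera_from_world"]@np.array([*p,1.]);v=c["intrinsics"]@np.array([q[0],-q[1],-q[2]]);return v[:2]/v[2]
def cent(img,lo,hi,roi):
    h=cv2.cvtColor(img,cv2.COLOR_RGB2HSV);m=cv2.inRange(h,lo,hi);x0,x1,y0,y1=roi
    mm=np.zeros_like(m);mm[y0:y1,x0:x1]=m[y0:y1,x0:x1]
    M=cv2.moments(mm,True);print("area",M["m00"]);return M["m10"]/M["m00"],M["m01"]/M["m00"]
E
python3 - <<'E'
from h import *
from h import ray
c=load("top0.npz");s=load("side0.npz")
b=cent(c["image"],(100,120,80),(125,255,255),(205,245,230,265));o=cent(c["image"],(5,120,100),(22,255,255),(275,310,245,280))
B=ray(c,b,.046);O=ray(c,o,.046);print(b,o,B,O,np.linalg.norm(B-O))
v=(B-O)/np.linalg.norm(B-O);yaw=np.arctan2(-v[0],v[1]);print("yaw deg",np.degrees(yaw))
X=np.array([np.cos(yaw),np.sin(yaw),0]);Y=np.array([-X[1],X[0],0])
mid=(B+O)/2;org=mid+.115*X;org[2]=0;print("org",org)
np.savez("bal.npz",org=org,X=X,Y=Y)
def loc(p): return np.array([(p-org)@X,(p-org)@Y])*1000
for nm,c_,sc,off,pts in(("top",c,3.15,(195,105),[(152,203),(338,242)]),("side",s,3.3,(185,160),[(110,174),(312,150)])):
  for p in pts:
    px=((p[0]+.5)/sc+off[0]-.5,(p[1]+.5)/sc+off[1]-.5);q=ray(c_,px,.1435);print(nm,px,q,loc(q))
# checks: project model pts
for nm,c_ in(("top",c),("side",s)):
  im=cv2.resize(c_["image"][:,:,::-1],None,fx=1,fy=1).copy()
  sc,(ox,oy,w,h)=(3,(195,100,150,200)) 
  if nm=="side": ox,oy=185,160
  a=cv2.resize(im[oy:oy+h,ox:ox+w],None,fx=sc,fy=sc,interpolation=cv2.INTER_CUBIC)
  for l in[(-165,110,60),(-165,-110,60),(-115,78,60),(-115,-78,60),(-45,110,126),(-45,-110,126),(125,110,126),(125,-110,126),(-115,78,46),(-115,-78,46)]:
    P=org+X*l[0]/1e3+Y*l[1]/1e3;P[2]=l[2]/1e3
    u=proj(c_,P);cv2.circle(a,(int((u[0]-ox+.5)*sc),int((u[1]-oy+.5)*sc)),3,(0,0,255),1)
  cv2.imwrite(f"pics/chk_{nm}.png",a)
E
```

```text
area 96.0
area 96.0
(225.90625, 247.69791666666666) (292.0104166666667, 263.0729166666667) [0.49507299 0.1135921  0.046     ] [ 0.45972397 -0.03886303  0.046     ] 0.15649957965807573
yaw deg -13.054216070768819
org [0.58942651 0.01138914 0.        ]
top (242.9126984126984, 169.1031746031746) [0.65167949 0.06441161 0.1435    ] [48.66782062 65.71345888]
top (301.96031746031747, 181.484126984127) [ 0.62447087 -0.06298078  0.1435    ] [ 50.93685823 -64.53239612]
side (217.9848484848485, 212.37878787878788) [0.65218174 0.05947697 0.1435    ] [50.27169237 61.01978623]
side (279.1969696969697, 205.10606060606062) [ 0.6191149  -0.06468098  0.1435    ] [ 46.10332894 -67.3984176 ]
```

View pics/chk_top.png

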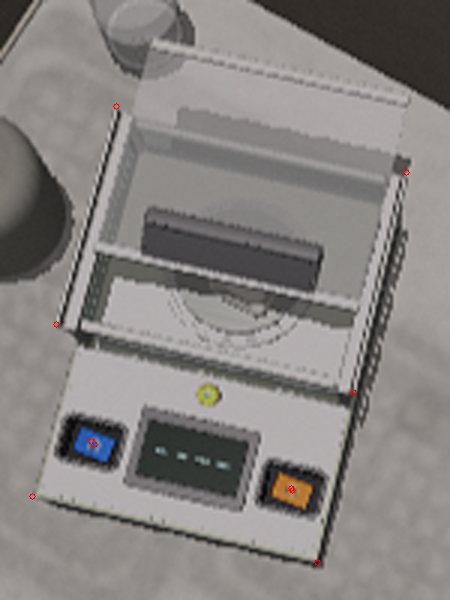

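View pics/chk_side.png

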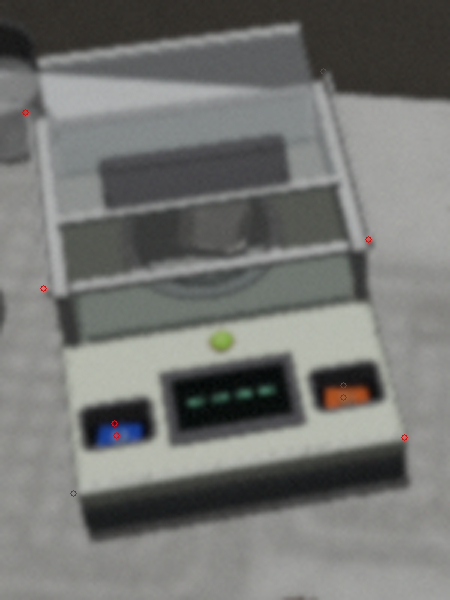

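```bash
python3 - <<'E'
from h import *
c=load("top0.npz");s=load("side0.npz");d=np.load("bal.npz");org,X,Y=d["org"],d["X"],d["Y"]
def tri(pt,ps):
    A=[];
    z=None
    best=min(np.arange(0,.3,.001),key=lambda z:np.linalg.norm(ray(c,pt,z)-ray(s,ps,z)))
    a,b=ray(c,pt,best),ray(s,ps,best);return (a+b)/2,np.linalg.norm(a-b)
for n,pt,ps in(("wash cap",(154,201),(138,262)),("waste rim",(179,147),(147,216)),("flask stopper",(469,184),(425,146)),("mug rim",(105,258),(109,322)),("wash straw tip",(126,183),(101,257)),("beaker",(241,90),(183,174))):
    p,e=tri(pt,ps);print(n,p.round(3),e.round(3),"bal",((p-org)@X).round(3),((p-org)@Y).round(3))
P=lambda x,y:(org+X*x+Y*y)
for x,y in((.085,0),(.065,0),(0,0),(-.115,.078)):print(x,y,P(x,y).round(4))
E
```

```text
wash cap [0.575 0.244 0.16 ] 0.003 bal -0.066 0.223
waste rim [0.697 0.199 0.151] 0.006 bal 0.062 0.207
flask stopper [ 0.603 -0.404  0.2  ] 0.002 bal 0.107 -0.402
mug rim [0.451 0.324 0.179] 0.012 bal -0.206 0.274
wash straw tip [0.614 0.304 0.163] 0.002 bal -0.043 0.291
beaker [0.865 0.083 0.083] 0.003 bal 0.252 0.132
0.085 0 [ 0.6722 -0.0078  0.    ]
0.065 0 [ 0.6527 -0.0033  0.    ]
0 0 [0.5894 0.0114 0.    ]
-0.115 0.078 [0.495  0.1133 0.    ]
```

move_arm([
  [[0, 0, -1, 7, 1], [0, 0, -1, 7, 1], [0, 0, -1, 7, 1], [0, 0, -1, 7, 1], [0, 0, 0, 7, 1], [0, 0, 0, 1.3, 1]],
])

```text
clock: 0.6
position: [0.2561, -0.5949, 0.3395]
tool_rot: [0.992, -0.123, -0.002, -0.005]
force: [0.5, 0.4, 0.0]
grip_width: 0.0572
```

```bash
cat > st.py <<'E'
import numpy as np
from station import ctrl
from scipy.spatial.transform import Rotation as Rn
d=np.load("bal.npz");org,X,Y=d["org"],d["X"],d["Y"]
s=ctrl.get_state();R=Rn.from_quat(s["tool_rot"]).as_matrix();p=s["position"]
tip=p+R[:,2]*.097
print("t",round(s["clock"],2),"tcp",p.round(4),"tip bal mm",(1e3*np.array([(tip-org)@X,(tip-org)@Y,tip[2]])).round(1),"head",np.degrees(np.arctan2(R[1,0],R[0,0])).round(2),"tz",R[:,2].round(3),"F",s["force"].round(1),"w",round(s["grip_width"],4),"q",s["joint_pos"].round(2))
E
python3 st.py
```

```text
t 0.6 tcp [ 0.2561 -0.5949  0.3395] tip bal mm [-188.3 -665.   242.6] head -14.11 tz [-0.003  0.01  -1.   ] F [0.5 0.4 0. ] w 0.0572 q [ 0.99  0.6   0.22  1.47 -0.14  1.09 -0.57]
```

move_arm([
  [[1, -3, 0, -1, 1], [1.3, -3.4, 0, 0, 1], [1.3, -3.4, 0, 0, 1], [1.3, -3.4, 0, 0, 1], [1.3, -3.4, 0, 0, 1], [1.3, -3.4, 0, 0, 1], [1.3, -3.4, 0, 0, 1], [1.3, -3.4, 0, 0, 1]],
])

```text
clock: 1.27
position: [0.4116, -0.354, 0.3352]
tool_rot: [0.994, -0.113, -0.007, -0.003]
force: [0.1, 0.8, 0.0]
grip_width: 0.0041
```

```bash
python3 st.py
```

```text
t 1.27 tcp [ 0.4116 -0.354   0.3352] tip bal mm [ -92.2 -395.6  238.2] head -12.99 tz [-0.014  0.008 -1.   ] F [0.1 0.8 0. ] w 0.0041 q [ 0.52  0.45  0.21  1.77 -0.11  0.95 -1.03]
```

move_arm([
  [[1.5, -3.4, 0, 0, 1], [1.5, -3.4, 0, 0, 1], [1.5, -3.4, 0, 0, 1], [1.5, -3.4, 0, 0, 1], [1.5, -3.4, 0, 0, 1], [1.5, -3.4, 0, 0, 1], [1.5, -3.4, 0, 0, 1], [1.5, -3.4, 0, 0, 1]],
])

```text
clock: 1.93
position: [0.5916, -0.0995, 0.3316]
tool_rot: [0.995, -0.102, -0.011, -0.004]
force: [0.2, -0.3, 1.1]
grip_width: 0.0006
```

```bash
python3 st.py
```

```text
t 1.93 tcp [ 0.5916 -0.0995  0.3316] tip bal mm [  25.  -107.1  234.6] head -11.74 tz [-0.021  0.01  -1.   ] F [ 0.2 -0.3  1.1] w 0.0006 q [ 0.02  0.54  0.16  1.61 -0.1   1.02 -1.56]
```

move_arm([
  [[2, -3, 0, 1.3, 1], [2, -3, 0, 0, 1], [1, -3, 0, 0, 1], [0.5, -1.5, 0, 0, 1], [0, 0, 0, 0, 1], [0, 0, 0, 0, 1]],
])

```text
clock: 2.43
position: [0.6727, 0.0088, 0.3256]
tool_rot: [0.995, -0.099, -0.014, -0.007]
force: [-0.5, 0.7, -0.6]
grip_width: 0.0005
```

```bash
python3 st.py
```

```text
t 2.43 tcp [0.6727 0.0088 0.3256] tip bal mm [ 79.   17.2 228.7] head -11.38 tz [-0.026  0.016 -1.   ] F [-0.5  0.7 -0.6] w 0.0005 q [-0.13  0.66  0.15  1.4  -0.12  1.12 -1.73]
```

move_arm([
  [[0, 0.8, 2, 0.8, 1], [0, 0.8, 2, 0.8, 1], [0, 0, 2, 0, 1], [0, 0, 1, 0, 1], [0, 0, 0.5, 0, 1], [0, 0, 0, 0, 1]],
])

```text
clock: 2.93
position: [0.6633, -0.016, 0.2487]
tool_rot: [0.993, -0.115, -0.014, -0.004]
force: [-0.0, 0.5, -0.5]
grip_width: 0.0004
```

```bash
python3 st.py; python3 - <<'E'
from station import ctrl
import cv2,numpy as np
ims=[]
for n,(x,y) in(("side",(185,120)),("top",(195,90))):
    c=ctrl.camera(n);np.savez(n+"1.npz",**c);ims.append(cv2.resize(c["image"][y:y+200,x:x+130,::-1],None,fx=3,fy=3,interpolation=cv2.INTER_CUBIC))
cv2.imwrite("pics/a1.png",np.hstack(ims))
E
```

```text
t 2.93 tcp [ 0.6633 -0.016   0.2487] tip bal mm [ 75.3  -9.6 151.7] head -13.21 tz [-0.028  0.011 -1.   ] F [-0.   0.5 -0.5] w 0.0004 q [-0.1   0.72  0.15  1.51 -0.13  0.95 -1.71]
```

View pics/a1.png

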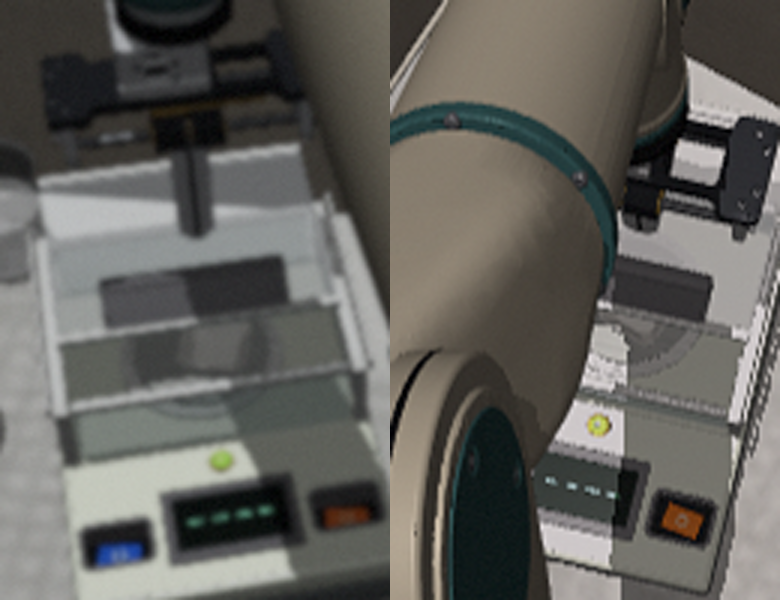

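The closed fingertip, at about (195,235) in the side crop, hangs above the glass behind the grey bar at (100–285, 260–320). I'll lower it behind the bar.

move_arm([
  [[0, -0.5, 1, 0, 1], [0, -0.3, 0.8, 0, 1], [0, 0, 0.4, 0, 1], [0, 0, 0, 0, 1]],
])

```text
clock: 3.37
position: [0.6678, -0.0063, 0.2297]
tool_rot: [0.993, -0.114, -0.01, -0.005]
force: [-0.5, -0.3, 0.2]
grip_width: 0.0002
```

```bash
python3 st.py
```

```text
t 3.37 tcp [ 0.6678 -0.0063  0.2297] tip bal mm [ 78.3   1.1 132.7] head -13.12 tz [-0.018  0.012 -1.   ] F [-0.5 -0.3  0.2] w 0.0002 q [-0.11  0.74  0.14  1.52 -0.14  0.91 -1.71]
```

move_arm([
  [[-0.8, 0, 0.2, 0, 1], [-0.8, 0, 0.1, 0, 1], [-0.8, 0, 0, 0, 1], [-0.8, 0, 0, 0, 1]],
])

```text
clock: 3.7
position: [0.6378, 0.0015, 0.2269]
tool_rot: [0.993, -0.114, -0.007, -0.005]
force: [1.5, -0.1, -1.2]
grip_width: 0.0006
```

```bash
python3 st.py
```

```text
t 3.7 tcp [0.6378 0.0015 0.2269] tip bal mm [ 48.   2. 130.] head -13.05 tz [-0.013  0.011 -1.   ] F [ 1.5 -0.1 -1.2] w 0.0006 q [-0.13  0.7   0.14  1.62 -0.14  0.84 -1.72]
```

Contact at about 1.5–2 N; continuing.

move_arm([
  [[-0.8, 0, 0, 0, 1], [-0.8, 0, 0, 0, 1], [-0.8, 0, 0, 0, 1], [-0.8, 0, 0, 0, 1]],
])

```text
clock: 4.03
position: [0.6052, 0.009, 0.2287]
tool_rot: [0.993, -0.114, -0.004, -0.005]
force: [1.9, -1.2, -1.9]
grip_width: 0.0005
```

```bash
python3 st.py
```

```text
t 4.03 tcp [0.6052 0.009  0.2287] tip bal mm [ 15.    2.1 131.7] head -13.06 tz [-0.007  0.01  -1.   ] F [ 1.9 -1.2 -1.9] w 0.0005 q [-0.15  0.66  0.14  1.72 -0.14  0.78 -1.73]
```

move_arm([
  [[-0.6, 0, 0.1, 0, 1], [-0.5, 0, 0.1, 0, 1], [-0.4, 0, 0, 0, 1], [-0.4, 0, 0, 0, 1]],
])

```text
clock: 4.37
position: [0.5895, 0.0127, 0.2288]
tool_rot: [0.993, -0.114, 0.004, -0.004]
force: [12.6, -3.5, -8.6]
grip_width: -0.0001
```

```bash
python3 st.py
```

```text
t 4.37 tcp [0.5895 0.0127 0.2288] tip bal mm [  0.5   2.2 131.8] head -13.07 tz [ 0.009  0.008 -1.   ] F [12.6 -3.5 -8.6] w -0.0001 q [-0.16  0.63  0.14  1.77 -0.14  0.74 -1.74]
```

move_arm([
  [[-0.4, 0, 0, 0, 1], [-0.4, 0, 0, 0, 1], [-0.4, 0, 0, 0, 1]],
])

```text
clock: 4.62
position: [0.5872, 0.013, 0.2302]
tool_rot: [0.993, -0.115, 0.017, -0.004]
force: [9.2, -2.1, -6.2]
grip_width: 0.0004
```

```bash
python3 st.py
```

```text
t 4.62 tcp [0.5872 0.013  0.2302] tip bal mm [  0.7   2.2 133.2] head -13.17 tz [ 0.035  0.004 -0.999] F [ 9.2 -2.1 -6.2] w 0.0004 q [-0.16  0.62  0.15  1.8  -0.14  0.7  -1.74]
```

move_arm([
  [[0.6, 0, 0, 0, 1], [0.6, 0, -0.3, 0, 1], [0, 0, -2, 0, 1], [0, 0, -3, 0, 1], [0, 0, -3, 0, 1], [0, 0, -2, 0, 1], [0, 0, 0, 0, 1]],
])

```text
clock: 5.2
position: [0.5911, 0.0106, 0.3344]
tool_rot: [0.993, -0.114, 0.007, -0.003]
force: [-0.1, -0.4, -0.3]
grip_width: 0.0003
```

```bash
python3 st.py; python3 - <<'E'
from station import ctrl
import cv2,numpy as np
ims=[]
for n,(x,y) in(("side",(185,120)),("top",(195,90))):
    c=ctrl.camera(n);np.savez(n+"2.npz",**c);ims.append(cv2.resize(c["image"][y:y+200,x:x+130,::-1],None,fx=3,fy=3,interpolation=cv2.INTER_CUBIC))
cv2.imwrite("pics/a2.png",np.hstack(ims))
E
```

```text
t 5.2 tcp [0.5911 0.0106 0.3344] tip bal mm [  3.1   0.5 237.4] head -13.15 tz [ 0.015  0.005 -1.   ] F [-0.1 -0.4 -0.3] w 0.0003 q [-0.18  0.51  0.17  1.66 -0.11  0.96 -1.76]
```

View pics/a2.png

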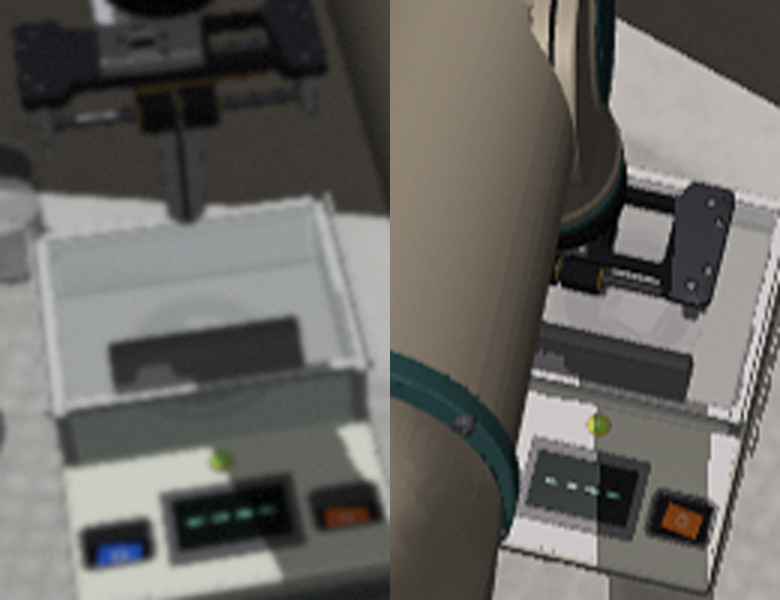

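The lid is shut: the bar, at (110–300, 320–390) in the side crop, is up against the front frame, and the boat is still on the pan. Next I'll move over the blue key.

move_arm([
  [[-3, -2, 0, 0, 1], [-3, -2, 0, 0, 1], [-3, -2, 0, 0, 1], [-2, -1.2, 0, 0, 1], [-1, -0.6, 0, 0, 1], [0, 0, 0, 0, 1], [0, 0, 0, 0, 1]],
])

```text
clock: 5.88
position: [0.4814, 0.115, 0.3195]
tool_rot: [0.993, -0.116, -0.006, 0.002]
force: [1.0, -0.3, 0.5]
grip_width: 0.0006
```

```bash
python3 st.py
```

```text
t 5.88 tcp [0.4814 0.115  0.3195] tip bal mm [-129.8   76.   222.5] head -13.32 tz [-0.012 -0.002 -1.   ] F [ 1.  -0.3  0.5] w 0.0006 q [-0.41  0.4   0.17  1.91 -0.09  0.85 -2.  ]
```

move_arm([
  [[1, -0.2, 2, 0, 1], [0.5, 0, 3, 0, 1], [0, 0, 3, 0, 1], [0, 0, 2, 0, 1], [0, 0, 1, 0, 1], [0, 0, 0.5, 0, 1], [0, 0, 0, 0, 1], [0, 0, 0, 0, 1]],
])

```text
clock: 6.55
position: [0.5058, 0.1018, 0.1969]
tool_rot: [0.992, -0.123, -0.003, 0.005]
force: [0.0, 0.1, 0.2]
grip_width: 0.0002
```

```bash
python3 st.py; python3 - <<'E'
from station import ctrl
import cv2,numpy as np
ims=[]
for n,(x,y) in(("side",(185,220)),("top",(190,190))):
    c=ctrl.camera(n);np.savez(n+"3.npz",**c);ims.append(cv2.resize(c["image"][y:y+110,x:x+110,::-1],None,fx=3.6,fy=3.6,interpolation=cv2.INTER_CUBIC))
cv2.imwrite("pics/a3.png",np.hstack(ims))
E
```

```text
t 6.55 tcp [0.5058 0.1018 0.1969] tip bal mm [-102.3   68.3   99.9] head -14.16 tz [-0.006 -0.008 -1.   ] F [0.  0.1 0.2] w 0.0002 q [-0.35  0.6   0.14  1.99 -0.13  0.57 -1.94]
```

View pics/a3.png

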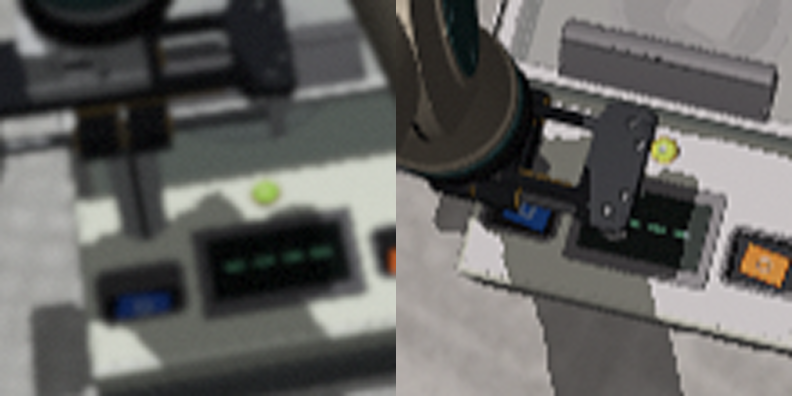

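The fingertip, at (145,235) in the side crop, is above and behind the blue well at (140,300), which matches the computed offset. I'll correct it in small steps.

move_arm([
  [[-0.5, -0.4, 0.3, -1.1, 1], [-0.5, -0.4, 0.3, 0, 1], [-0.2, -0.2, 0.2, 0, 1], [0, 0, 0, 0, 1], [0, 0, 0, 0, 1]],
])

```text
clock: 7.07
position: [0.4967, 0.1171, 0.1917]
tool_rot: [0.994, -0.112, 0.001, 0.003]
force: [-0.6, 0.4, -0.2]
grip_width: 0.0
```

```bash
python3 st.py
```

```text
t 7.07 tcp [0.4967 0.1171 0.1917] tip bal mm [-114.    81.6   94.7] head -12.83 tz [ 0.    -0.005 -1.   ] F [-0.6  0.4 -0.2] w 0.0 q [-0.38  0.6   0.13  2.01 -0.13  0.54 -1.95]
```

move_arm([
  [[0, 0.2, 0.8, 0, 1], [0, 0.1, 0.8, 0, 1], [0, 0, 0.5, 0, 1], [0, 0, 0, 0, 1], [0, 0, 0, 0, 1]],
])

```text
clock: 7.48
position: [0.4961, 0.1139, 0.1686]
tool_rot: [0.994, -0.111, 0.001, 0.003]
force: [0.4, 0.1, 0.0]
grip_width: 0.0005
```

```bash
python3 st.py; python3 - <<'E'
from station import ctrl
import cv2,numpy as np
ims=[]
for n,(x,y) in(("side",(185,240)),("top",(190,200))):
    c=ctrl.camera(n);np.savez(n+"4.npz",**c);ims.append(cv2.resize(c["image"][y:y+80,x:x+80,::-1],None,fx=5,fy=5,interpolation=cv2.INTER_CUBIC))
cv2.imwrite("pics/a4.png",np.hstack(ims))
E
```

```text
t 7.48 tcp [0.4961 0.1139 0.1686] tip bal mm [-113.9   78.3   71.6] head -12.8 tz [ 0.001 -0.006 -1.   ] F [0.4 0.1 0. ] w 0.0005 q [-0.36  0.64  0.12  2.03 -0.14  0.48 -1.94]
```

View pics/a4.png

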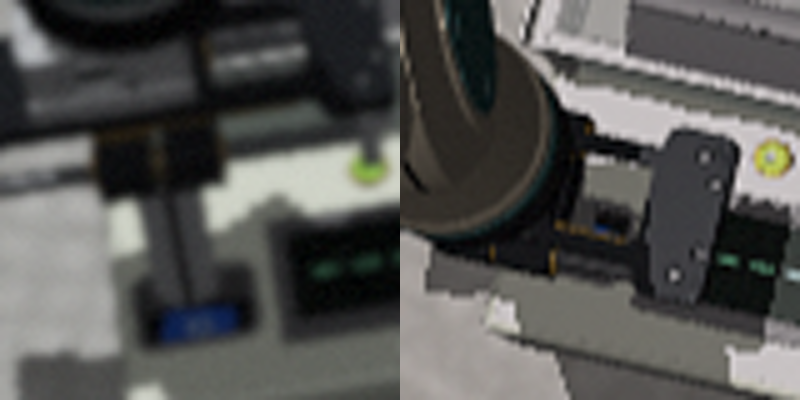

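The finger pair sits above the blue well with a clear margin on each side. Going in.

move_arm([
  [[-0.1, 0.1, 0.6, 0, 1], [0, 0, 0.6, 0, 1], [0, 0, 0.5, 0, 1], [0, 0, 0.2, 0, 1]],
])

```text
clock: 7.92
position: [0.4956, 0.1131, 0.149]
tool_rot: [0.994, -0.112, 0.002, 0.002]
force: [0.1, -0.2, -0.0]
grip_width: -0.0
```

```bash
python3 st.py
```

```text
t 7.92 tcp [0.4956 0.1131 0.149 ] tip bal mm [-113.9   77.5   52. ] head -12.81 tz [ 0.004 -0.005 -1.   ] F [ 0.1 -0.2 -0. ] w -0.0 q [-0.35  0.67  0.1   2.04 -0.14  0.43 -1.94]
```

No contact with the walls. Pressing now, about 10 mm to the stop.

move_arm([
  [[0, 0, 0.4, 0, 1], [0, 0, 0.4, 0, 1], [0, 0, 0.4, 0, 1], [0, 0, 0.4, 0, 1]],
])

```text
clock: 8.25
position: [0.4959, 0.1129, 0.1383]
tool_rot: [0.994, -0.112, 0.002, 0.001]
force: [-13.4, -2.7, 72.8]
grip_width: 0.0006
```

```bash
python3 st.py
```

```text
t 8.25 tcp [0.4959 0.1129 0.1383] tip bal mm [-113.6   77.6   41.3] head -12.86 tz [ 0.004 -0.003 -1.   ] F [-13.4  -2.7  72.8] w 0.0006 q [-0.35  0.69  0.1   2.05 -0.15  0.41 -1.93]
```

move_arm([
  [[0, 0, 0, 0, 1]],
])

```text
clock: 8.33
position: [0.4956, 0.1129, 0.1405]
tool_rot: [0.994, -0.112, 0.002, 0.001]
force: [-1.7, -0.7, 3.0]
grip_width: 0.0005
```

```bash
python3 st.py
```

```text
t 8.33 tcp [0.4956 0.1129 0.1405] tip bal mm [-113.8   77.6   43.5] head -12.87 tz [ 0.004 -0.002 -1.   ] F [-1.7 -0.7  3. ] w 0.0005 q [-0.35  0.69  0.1   2.05 -0.15  0.41 -1.93]
```

move_arm([
  [[0, 0, 0.2, 0, 1], [0, 0, 0.1, 0, 1], [0, 0, 0.1, 0, 1]],
])

```text
clock: 8.58
position: [0.4956, 0.1127, 0.1393]
tool_rot: [0.994, -0.112, 0.003, 0.0]
force: [-3.2, -1.4, 15.7]
grip_width: 0.0008
```

```bash
python3 st.py
```

```text
t 8.58 tcp [0.4956 0.1127 0.1393] tip bal mm [-113.7   77.6   42.3] head -12.9 tz [ 0.006 -0.001 -1.   ] F [-3.2 -1.4 15.7] w 0.0008 q [-0.34  0.69  0.1   2.05 -0.15  0.4  -1.93]
```

move_arm([
  [[0, 0, 0.1, 0, 1], [0, 0, 0.1, 0, 1], [0, 0, 0.1, 0, 1]],
])

```text
clock: 8.83
position: [0.4955, 0.1127, 0.1393]
tool_rot: [0.994, -0.113, 0.004, -0.0]
force: [-3.2, -0.8, 16.6]
grip_width: 0.0005
```

```bash
python3 st.py
```

```text
t 8.83 tcp [0.4955 0.1127 0.1393] tip bal mm [-113.7   77.6   42.3] head -12.92 tz [ 0.007 -0.    -1.   ] F [-3.2 -0.8 16.6] w 0.0005 q [-0.34  0.69  0.09  2.05 -0.15  0.4  -1.93]
```

Steady at about 16 N on the stop. I'll hold it there about 0.6 s more.

move_arm([
  [[0, 0, 0.1, 0, 1], [0, 0, 0.1, 0, 1], [0, 0, 0.1, 0, 1], [0, 0, 0.1, 0, 1], [0, 0, 0.1, 0, 1], [0, 0, 0.1, 0, 1], [0, 0, 0.1, 0, 1]],
])

```text
clock: 9.42
position: [0.4953, 0.1124, 0.1393]
tool_rot: [0.994, -0.113, 0.004, -0.002]
force: [-3.6, -1.1, 16.0]
grip_width: 0.0004
```

```bash
python3 st.py
```

```text
t 9.42 tcp [0.4953 0.1124 0.1393] tip bal mm [-113.7   77.6   42.3] head -12.97 tz [ 0.009  0.002 -1.   ] F [-3.6 -1.1 16. ] w 0.0004 q [-0.34  0.69  0.09  2.05 -0.15  0.4  -1.93]
```

Held for about 0.9 s. Withdrawing straight up.

move_arm([
  [[0, 0, -0.5, 0, 1], [0, 0, -1, 0, 1], [0, 0, -1.5, 0, 1], [0, 0, -3, 0, 1], [0, 0, -3, 0, 1], [0, 0, -3, 0, 1], [0, 0, -2, 0, 1], [0, 0, 0, 0, 1]],
])

```text
clock: 10.08
position: [0.4939, 0.1119, 0.2845]
tool_rot: [0.994, -0.113, 0.002, -0.001]
force: [1.5, -0.2, -0.9]
grip_width: 0.0006
```

```bash
python3 st.py
```

```text
t 10.08 tcp [0.4939 0.1119 0.2845] tip bal mm [-115.3   76.5  187.5] head -12.99 tz [ 0.005  0.001 -1.   ] F [ 1.5 -0.2 -0.9] w 0.0006 q [-0.39  0.45  0.16  1.94 -0.1   0.75 -1.97]
```

Now I'll move the arm off to the robot's right so both cameras can see the balance.

move_arm([
  [[0, 2, -2, 0, 1], [0, 3, -2, 0, 1], [0, 3.5, -1, 0, 1], [0, 3.5, 0, 0, 1], [0, 3.5, 0, 0, 1], [0, 3.5, 0, 0, 1], [0, 3.5, 0, 0, 1], [0, 3.5, 0, 0, 1]],
])

```text
clock: 10.75
position: [0.4364, -0.1416, 0.3326]
tool_rot: [0.995, -0.102, 0.003, -0.003]
force: [0.2, 0.7, -0.5]
grip_width: 0.0001
```

move_arm([
  [[0, 3.5, 0, 0, 1], [0, 3.5, 0, 0, 1], [0, 2, 0, 0, 1], [0, 0, 0, 0, 1], [0, 0, 0, 0, 1], [0, 0, 0, 0, 1]],
])

```text
clock: 11.25
position: [0.4117, -0.241, 0.3278]
tool_rot: [0.994, -0.109, -0.0, -0.002]
force: [0.6, 0.9, 0.2]
grip_width: 0.0005
```

```bash
python3 st.py; python3 - <<'E'
from station import ctrl
from h import *
ims=[]
for n in("side","top"):
    c=ctrl.camera(n);np.savez(n+"5.npz",**c);ims.append(cv2.resize(c["image"][60:360,70:500,::-1],(400,280)));
    a=c["image"][105:295,190:345,::-1] if n=="top" else c["image"][160:350,185:340,::-1]
    ims.append(cv2.resize(a,(400,310)))
cv2.imwrite("pics/a5.png",np.vstack([np.hstack(ims[0::2]),np.hstack(ims[1::2])]))
E
```

```text
t 11.25 tcp [ 0.4117 -0.241   0.3278] tip bal mm [-116.2 -285.6  230.8] head -12.56 tz [-0.     0.004 -1.   ] F [0.6 0.9 0.2] w 0.0005 q [ 0.28  0.36  0.25  1.96 -0.12  0.84 -1.18]
```

View pics/a5.png

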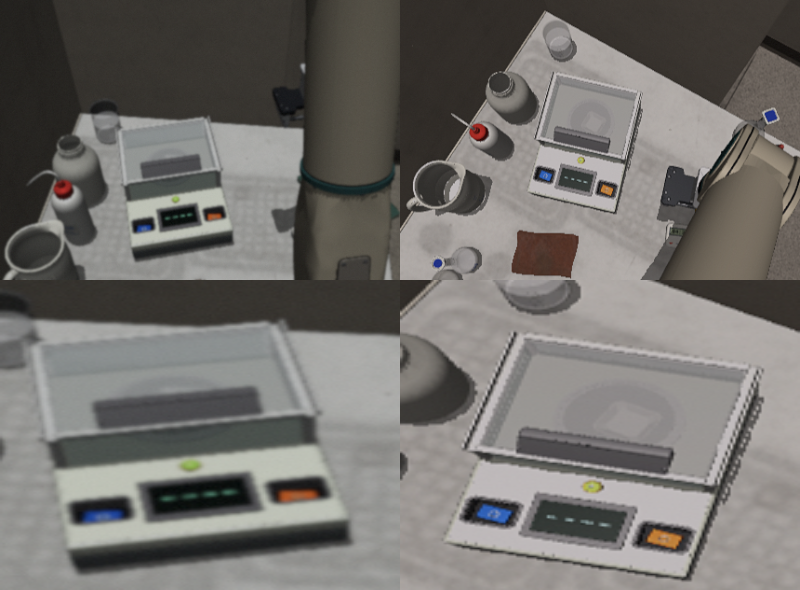

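The lid is shut, the boat is centred on the pan, and both keys look up. I'll check the numbers and hand in.

```bash
python3 - <<'E'
from h import *
from station import ctrl
d=np.load("bal.npz");org,X,Y=d["org"],d["X"],d["Y"]
c=load("top5.npz")
for p in((520,430),(672,450)):
    q=ray(c,(190+p[0]%400/400*155 if p[0]>=400 else 0,105+(p[1]-280)/310*190),.1435);print("bar rear edge bal mm",((q-org)@X*1e3).round(1),((q-org)@Y*1e3).round(1))
print(cent(c["image"],(100,120,80),(125,255,255),(205,245,230,265)),cent(c["image"],(5,120,100),(22,255,255),(275,310,245,280)))
ctrl.sign_off()
E
```

```text
bar rear edge bal mm -14.3 63.4
bar rear edge bal mm -11.6 -65.1
area 97.0
area 99.0
(225.97938144329896, 247.69072164948454) (291.989898989899, 263.1010101010101)
the job is handed in; nothing more can be done
```

The lid is shut, the tare key was pressed, held and released, and the job is handed in at about 11 s. Sign-off gives no verdict, so the result rests on my own checks.

**What I did:** I pushed the lid's finger bar forward with the closed fingers until it stopped (about 10–13 N). Then I pressed the blue key to its stop and lifted straight out.

**The press:** My first press peaked at about 73 N at the wrist, more than intended but under the 120 N limit. The key then sprang part-way up for a moment. I pressed it down again and held it steadily at about 16 N for roughly 0.9 s.

**Last checks:**
- **Lid:** At the stop, the fingertip was 0.6 mm from the nominal shut position. In the last top picture the bar edge measured 12–14 mm in front of the balance's origin, against a nominal 8 mm. The lid cannot pass its stop, so I put the 4–6 mm difference down to coarse reading of that picture.
- **Keys:** Both key colour spots are back within 0.1 pixel of where they were at the start.
- **Boat:** It looks centred on the pan in the picture, but I did not measure its shift.
- **Other things on the bench:** Nothing moved as far as the pictures show. The arm hid the flask, droppers, tape and most of the timer in the last views. No contact force showed in the readings on the moves past them.

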